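Hang up the tea basket and show the mug's base to the camera

ROBOT

A 6-joint arm with a two-finger parallel gripper is mounted at the origin on a cart in front of the work surface, level with it; the furniture and walls round the work are solid. World frame = base frame: x ahead of the robot, y to its left, z up, the work surface at z = 0. Lengths are in m, angles in rad, forces in N, time in s.
With the tool pointing down it reaches from about 0.225 to 0.725 m from the base axis. Payload 3.1 kg.
Tool frame: the origin (TCP) lies on the centre line of the jaws, within the pads' length; the fingertips stand 14 mm ahead of it and the grasp point (between the pads) lies 5 mm behind it; z points along the fingers, y is the direction in which the jaws open and shut (so a half turn about z gives the same grasp; the last joint's range is limited). The gripper opens to 85 mm and grips with 20 to 120 N. Pads are 22 mm wide; open, the fingers measure 114 mm over their backs; the gripper's body (76 mm by 85 mm) begins 54 mm behind the grasp point. The pads swing forward as they close: fully open they stand 13 mm farther back than shut.
Start: joints at [1.202, 0.048, 0.099, 1.622, 0, 1.443], TCP at [0.125, 0.51, 0.245] pointing down, gripper open.
Joint ranges: [-2.91, 2.91], [-0.99, 1.94], [-1.21, 1.42], [-2.12, 2.29], [-1.49, 1.47], [-3.14, 3.14]. Speed limits (rad/s): [2.79, 2.79, 3.14, 3.14, 3.14, 3.14].

INTERFACE

Orientations are given as a unit quaternion [w, x, y, z].
In Python, from bench import env gives the robot as it stands.
- The arm moves only by the tool apply_moves, never from a script. Its argument "targets" is a list of rows, each a list of 7 numbers: the turn, a rotation vector about the world's x, y, z in degrees, then the shift along the world's x, y, z in cm, then the closure in counts, from 0 (fully open) to 255 (shut). A call has 1 to 12 rows; each row shifts and turns the pose as measured when the row begins; what a row does not reach is not made up. A row lasts 1/12 s, in which the tool goes at most 41.7 mm and 7.16 degrees, less where a joint would pass 70% of its speed; a pose out of reach is approached as far as the arm can. A call with a gripper value outside its range is refused whole. The fingers move at their own pace and stop on an object; "squeeze" is the grip in N (left out, the last holds). Time passes only in rows, so rows that do not move let the fingers close. It gives the time, the measured TCP pose, the force and the opening at its end, in the units of the state.
- env.read_state(): the state, without advancing time (a new reading comes with each control period).
- env.capture(name): name is "scene" or "top" or "wrist"; returns a dict with "pixels" (384x512x3 uint8, red, green, blue), "K" (3x3 intrinsics, pixels), "R" (3x3) and "t" (3): a world point X has camera coordinates R X + t; the wrist camera has in their place "tool_from_camera" (4x4, takes a point from camera to tool coordinates, whose origin is the TCP and whose axes are the flange's). Camera axes: x right, y down, z forward; pixel columns grow to the right and rows downward; lengths in m; the calibration is good to about 2 mm. A picture is of the moment at which its call begins: read the wrist's pose just before it. There is no depth.
- env.job_done(): hands the job in, once; it reports no verdict.
The state is a dict: "time_s": time; "qpos": joint angles; "joint_velocities": joint speeds; "joint_torque": joint torques, N m; "eef_pos": TCP position; "ee_rot": TCP orientation; "ft_force": force on the tool from outside, world axes, zero at the start; "wrist_torque": the same for the moment, N m; "gripper_width": finger opening in m.
Only numpy, scipy, OpenCV 4.12 (cv2) and the standard library are available. Lean on these libraries where they do the work, as an engineer would, in place of code of your own. Each camera call takes 0.05 s, during which the arm holds its last target.

TASK

The mug with the tea basket in it may have a cracked base. Lift the tea basket out of the mug and hang it by its bow on the hook of the drip stand, let go of it, then pick up the mug and hold it in the air with its base squarely facing the lens of the little inspection camera, the middle of the base on the lens axis and 12 cm in front of the lens. Finish while holding the mug still there, without putting it down; leave the basket hanging and do not shift the cup, sugar jar, onion or garlic.

Things in the scene. Friction and masses are not known exactly. Their poses are not given: they have to be found in the camera images.
- mug_base (a point): Centre of the underside of the plain white mug, and the mug's frame. The mug is a straight cylinder 80 mm across and 80 mm high, walls 4 mm, about 0.18 kg, loose. Own z: up through the open mouth. The handle sticks out along own -x: a squared loop 12 mm thick (own y). The round-bellied cream cup without a basket is not this mug
- mug_handle (a point): Centre of the upright outer bar of the mug's handle, 70.5 mm from the mug's axis along own -x and 43 mm above the base. Bar 9 mm (radial) x 12 mm (own y) x 54 mm high (16 to 70 mm above the base); 26 mm gap between bar and mug wall. Axes as the mug's. Pinch the bar from above across its 12 mm, after the basket is out
- bow (a point): Centre of the straight top bar of the tea basket's bow: bar 96 mm long along own y, 8 x 8 mm, with 61 mm free height between it and the collar below; thin legs at 44.5 mm either side. Own z up. Pinch it to one side of its middle to leave the rest free for the hook
- basket: The tea basket, loose, about 0.09 kg: closed steel can 54 mm across, 55 mm deep, under a collar 84 mm across and 3 mm thick that rests on the mug's rim. Origin 68 mm below point bow, at the underside of the collar (the can's bottom is 123 mm below bow); axes as bow
- hook_seat (a point): Top of the hook's level seat, where the bow's bar shall lie, 226 mm above the worktop. Hook: 8 mm dark rod along own x, seat 38 mm long (19 mm each way). At own -x the open tip, 38 mm out at most, stands 20 mm above the seat; at own +x the rod rises 18 mm and joins the post 72 mm off. Bring the bar in from own -x, across the rod (bar along own y), just over the tip, then down
- hook_stand: The drip stand, fixed: thin post on a round foot 120 mm across; origin at the centre of the foot, axes as hook_seat; the hook points to own -x
- cam_head: The little camera's grey round head on a black foot: origin at the centre of the lens front (about 87 mm above the worktop), own z is the direction it looks: upwards and towards the robot, 34 degrees (0.6 rad) off the vertical. Head 56 mm across, 46 mm long behind the lens. Fixed
- view (a point): The point 120 mm in front of the lens on its axis, where the middle of the mug's base shall be held; axes as cam_head. The base faces the lens when the mug's own z (base to mouth) points the same way as this own z
- cam_stand: Foot of the camera, 100 x 80 mm, fixed; origin under its middle
- mug: The mug; same point and axes as point mug_base
- cup: Bystander: round-bellied cream cup with a curved handle 87 x 111 x 72 mm, loose, origin under its middle
- sugar: Bystander: sugar jar with a cork-coloured lid, 72 mm across, 81 mm high, loose, origin under its middle
- onion: Bystander: onion, 83 mm across, 94 mm high, loose, origin underneath
- garlic: Bystander: garlic bulb, 60 mm across, 58 mm high, loose, origin underneath

How it is judged:
On the way:
1. the tea basket hangs by its bow on the hook, let go (x of bow in the frame of hook_stand between -0.102 and -0.042 m and y of bow in the frame of hook_stand between -0.045 and 0.045 m and height (world z) of bow between 0.2 and 0.245 m and contact force between basket and hook_stand above 0.3 N and contact force between basket and the fingers below 0.05 N and linear speed of basket below 0.08 m/s), for 0.3 s.
At the end, for the whole second after the job is handed in: Mug held still in the fingers, touching nothing else; middle of its base within 25 mm of the point 120 mm before the lens, base to the lens, mug axis within 0.2 rad of the lens axis; basket hanging by its bow in the hook's seat, untouched by the robot (distance between mug_base and view below 0.025 m and angle between the z axis of mug and the z axis of cam_head, either way round below 0.2 rad and z of mug_handle in the frame of cam_head above 0.13 m and contact force between the fingers and mug above 1 N and linear speed of mug below 0.03 m/s and contact force between mug and cam_stand below 0.05 N and contact force between mug and hook_stand below 0.05 N and contact force between mug and basket below 0.05 N and x of bow in the frame of hook_stand between -0.102 and -0.042 m and y of bow in the frame of hook_stand between -0.045 and 0.045 m and height (world z) of bow between 0.2 and 0.245 m and contact force between basket and hook_stand above 0.3 N and contact force between basket and the arm below 0.05 N and contact force between basket and the fingers below 0.05 N); the arm keeps its last pose, push and grip.
It fails at once if a bystander (cup, sugar jar, onion or garlic) is shifted by more than 30 mm (distance of any of cup, sugar, onion, garlic from where it was at the start of the episode above 0.03 m).
It also fails if it takes over 54 s, if anything falls off the work surface, if the arm or the gripper's body presses on something with over 40 N, if the wrist force passes 120 N, or if a joint passes its speed limit or range.

## Working session

There is one attempt and no reset: what is moved stays moved. The work goes in short steps, Python scripts to look and compute and a tool call to move; the robot and the scene stay as the last step left them, time stands still between calls to the robot, and variables do not carry over. Pictures are saved under pics/ and viewed, and the job is handed in when it is done.

Besides the shell and the picture viewer there is one more tool, called after "Call:" as name(argument=value, ...), one argument or row to a line, values as JSON. apply_moves: Moves the arm, as the interface text tells. Its arguments: {"type":"object","properties":{"targets":{"type":"array","items":{"type":"array","items":{"type":"number"}}},"squeeze":{"type":"number"}},"required":["targets"]}

```bash
mkdir -p pics; ls; python3 - <<'E'
from bench import env
import cv2, numpy as np
s=env.read_state(); print({k:np.round(v,3).tolist() for k,v in s.items()})
for n in ["scene","top","wrist"]:
    c=env.capture(n); cv2.imwrite(f"pics/{n}0.png",c["pixels"][:,:,::-1])
    print(n,{k:np.round(v,4).tolist() for k,v in c.items() if k!="pixels"})
E
```

```text
pics
{'time_s': 0.0, 'qpos': [1.202, 0.049, 0.098, 1.622, 0.0, 1.443], 'joint_velocities': [0.0, -0.001, 0.0, 0.0, -0.001, -0.001], 'joint_torque': [-0.0, -33.878, 32.002, 0.02, -0.0, 0.0], 'eef_pos': [0.125, 0.509, 0.244], 'ee_rot': [-0.0, 0.12, 0.993, -0.001], 'ft_force': [0.057, 0.641, 0.165], 'wrist_torque': [-0.015, 0.04, 0.002], 'gripper_width': 0.086}
scene {'K': [[466.1356, 0.0, 260.8619], [0.0, 466.1356, 186.4777], [0.0, 0.0, 1.0]], 'R': [[-0.8656, -0.5006, -0.0093], [-0.2951, 0.5251, -0.7983], [0.4045, -0.6882, -0.6022]], 't': [0.4831, 0.2638, 1.3764]}
top {'K': [[367.7617, 0.0, 262.1478], [0.0, 367.7617, 190.2176], [0.0, 0.0, 1.0]], 'R': [[0.0013, -1.0, 0.0042], [-0.9855, -0.002, -0.1697], [0.1697, -0.0039, -0.9855]], 't': [0.0447, 0.5483, 0.9697]}
wrist {'K': [[269.5734, 0.0, 255.2828], [0.0, 269.5734, 190.0652], [0.0, 0.0, 1.0]], 'tool_from_camera': [[0.0004, -0.9657, -0.2595, 0.0654], [1.0, 0.0004, 0.0002, 0.0006], [-0.0001, -0.2595, 0.9657, -0.1278], [0.0, 0.0, 0.0, 1.0]]}
```

View pics/scene0.png

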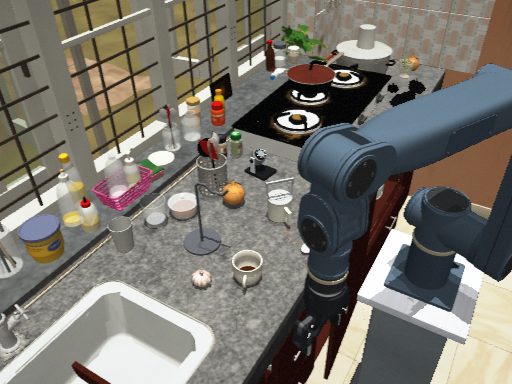

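View pics/top0.png

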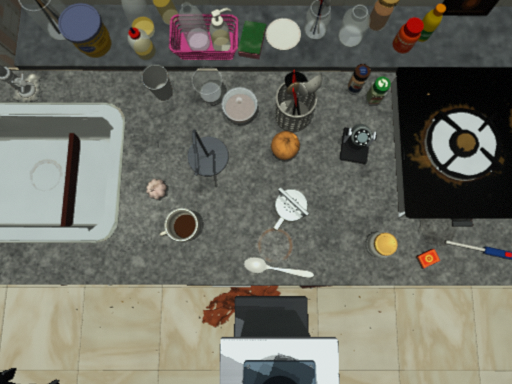

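View pics/wrist0.png

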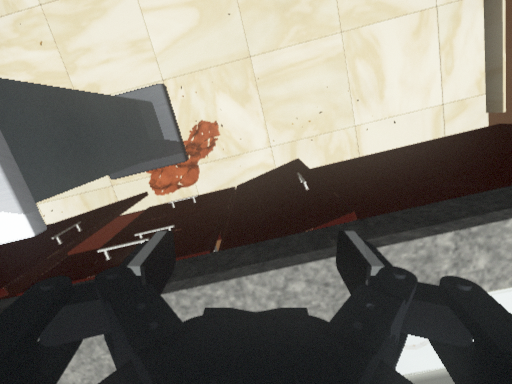

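```bash
python3 - <<'E'
import cv2
a=cv2.imread("pics/top0.png"); b=a[110:260,130:405]; cv2.imwrite("pics/top0c.png",cv2.resize(b,(795,434),interpolation=cv2.INTER_CUBIC))
a=cv2.imread("pics/scene0.png"); b=a[130:300,170:320]; cv2.imwrite("pics/scene0c.png",cv2.resize(b,(529,600),interpolation=cv2.INTER_CUBIC))
E
```

```text
(no output)
```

View pics/top0c.png

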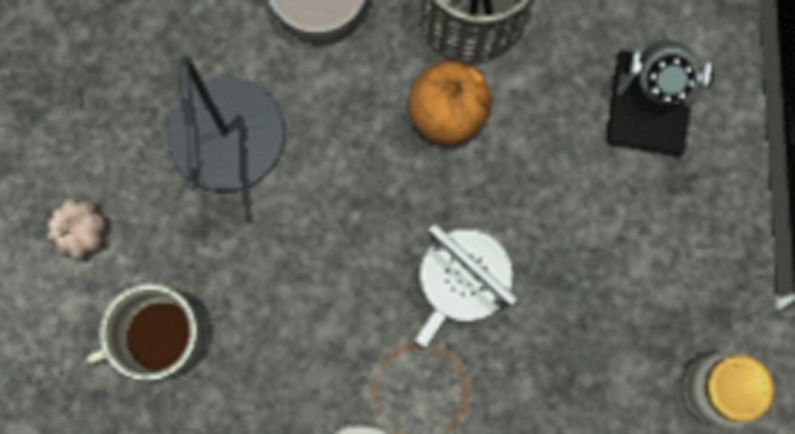

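View pics/scene0c.png

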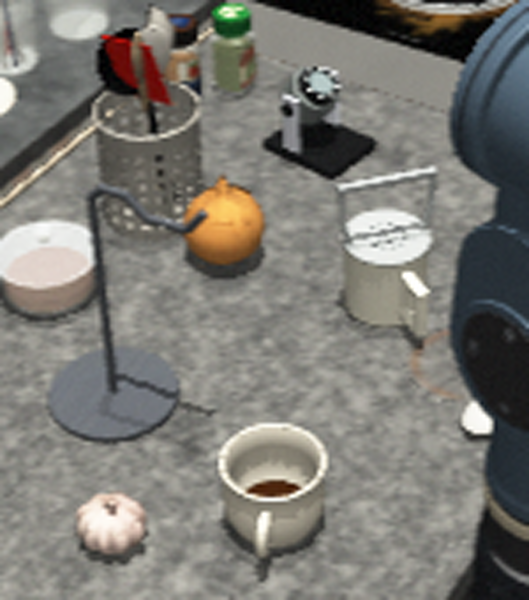

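```bash
python3 - <<'E'
import cv2,numpy as np
def mk(f,boxes,out):
    a=cv2.imread(f); t=[]
    for (x,y) in boxes:
        b=cv2.resize(a[y:y+64,x:x+64],(384,384),interpolation=cv2.INTER_CUBIC)
        for k in range(0,64,10):
            cv2.putText(b,str(x+k),(k*6,10),0,.35,(0,255,255),1);cv2.putText(b,str(y+k),(0,k*6+4),0,.35,(0,255,255),1)
            cv2.line(b,(k*6,12),(k*6,18),(0,255,255),1)
        t.append(b)
    cv2.imwrite(out,np.hstack(t))
mk("pics/top0.png",[(180,122),(265,180)],"pics/a1.png")
mk("pics/scene0.png",[(185,178),(255,165)],"pics/a2.png")
mk("pics/top0.png",[(330,110),(150,195)],"pics/a3.png")
mk("pics/scene0.png",[(235,138),(225,240)],"pics/a4.png")
E
```

```text
(no output)
```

View pics/a1.png

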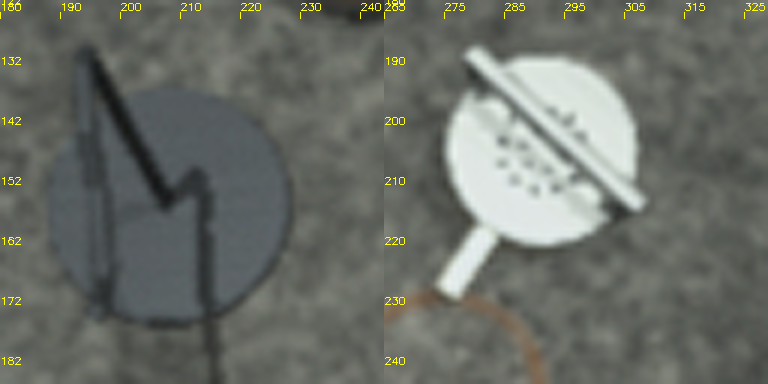

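View pics/a2.png

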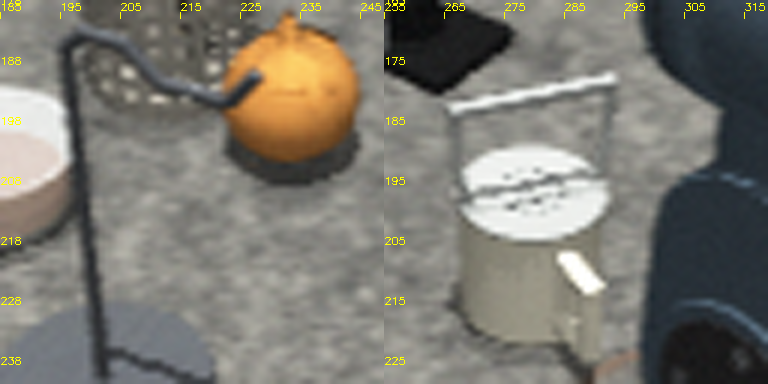

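View pics/a3.png

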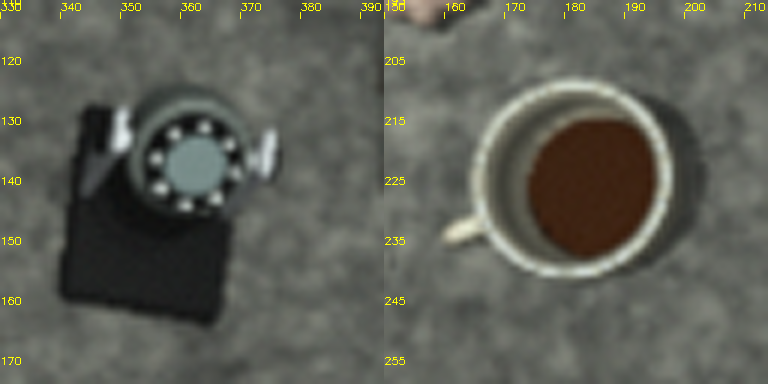

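View pics/a4.png

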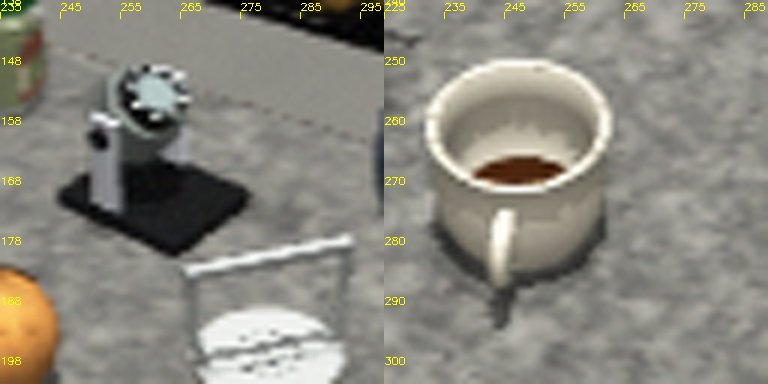

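```bash
cat > h.py <<'E'
import numpy as np, cv2
CAM={}
CAM['scene']=dict(K=np.array([[466.1356,0,260.8619],[0,466.1356,186.4777],[0,0,1]]),R=np.array([[-0.8656,-0.5006,-0.0093],[-0.2951,0.5251,-0.7983],[0.4045,-0.6882,-0.6022]]),t=np.array([0.4831,0.2638,1.3764]))
CAM['top']=dict(K=np.array([[367.7617,0,262.1478],[0,367.7617,190.2176],[0,0,1]]),R=np.array([[0.0013,-1,0.0042],[-0.9855,-0.002,-0.1697],[0.1697,-0.0039,-0.9855]]),t=np.array([0.0447,0.5483,0.9697]))
def ray(c,uv):
    C=CAM[c] if isinstance(c,str) else c
    d=C['R'].T@np.linalg.solve(C['K'],[uv[0],uv[1],1.]); return -C['R'].T@C['t'],d/np.linalg.norm(d)
def onz(c,uv,z):
    o,d=ray(c,uv); return o+d*(z-o[2])/d[2]
def tri(obs):
    A=np.zeros((3,3));b=np.zeros(3);L=[]
    for c,uv in obs:
        o,d=ray(c,uv);P=np.eye(3)-np.outer(d,d);A+=P;b+=P@o;L.append((o,P))
    X=np.linalg.solve(A,b); return X,[np.linalg.norm(P@(X-o)) for o,P in L]
def proj(c,X):
    C=CAM[c] if isinstance(c,str) else c
    p=C['K']@(C['R']@np.asarray(X)+C['t']); return p[:2]/p[2]
E
python3 - <<'E'
from h import *
np.set_printoptions(precision=4,suppress=True)
P=lambda n,a,b:print(n,*tri([('top',np.array(a)-.4),('scene',np.array(b)-.4)]))
P('tip',(196.7,174),(227.8,190.7));P('post',(194.7,130.3),(197,185))
P('bowA',(280,188.7),(266.3,183.2));P('bowB',(308,214.3),(293.3,178.2))
P('lens',(362.5,137.5),(261.3,153.8))
print('tip@.242',onz('top',(196.3,173.6),.242),'posttop@.24',onz('top',(194.3,129.9),.242),'foot',onz('top',(207.9,155.9),.004),onz('top',(207.3,155.8),.0))
print('handle',onz('top',(275.9,228.4),.07), 'mugc', onz('top',((142+384-384)/1/6 if 0 else 265+(542-384)/6-.4,180+150/6-.4),.083))
print('cup',onz('top',(150+(572-384)/6,195+178/6),.072),'sugar',onz('top',(385,244),.08),'onion',onz('top',(285,145),.05),'garlic',onz('top',(157,189),.04))
E
```

```text
tip [0.5526 0.1943 0.2404] [np.float64(0.00011884729817906932), np.float64(0.00011884729817902915)]
post [0.6571 0.2035 0.2291] [np.float64(0.0017407029720484723), np.float64(0.001740702972048412)]
bowA [0.5358 0.0028 0.149 ] [np.float64(0.000284480035135173), np.float64(0.00028448003513499364)]
bowB [ 0.4726 -0.0655  0.1481] [np.float64(0.0007223864976582463), np.float64(0.000722386497658386)]
lens [ 0.6895 -0.2278  0.0826] [np.float64(0.0006355462923979402), np.float64(0.0006355462923976985)]
tip@.242 [0.5521 0.194  0.242 ] posttop@.24 [0.6543 0.2018 0.242 ] foot [0.6572 0.2044 0.004 ] [0.6586 0.2067 0.    ]
handle [0.4415 0.0091 0.07  ] mugc [ 0.5035 -0.0305  0.083 ]
cup [0.4508 0.2597 0.072 ] sugar [ 0.4007 -0.2751  0.08  ] onion [ 0.677  -0.0185  0.05  ] garlic [0.5522 0.338  0.04  ]
```

Call:
apply_moves(
  targets=[
    [0,0,-7,1.5,-3.3,0.3,0],
    [0,0,-7,2,-3.3,0.3,0],
    [0,0,-7,2,-3.3,0.3,0],
    [0,0,-7,2,-3.3,0,0],
    [0,0,-7,2,-3.3,0,0],
    [0,0,-7,2,-3.3,0,0],
    [0,0,-7,2,-3.3,0,0],
    [0,0,-7,2,-3.3,0,0],
    [0,0,-7,2,-3.3,0,0],
    [0,0,-7,2,-3.3,0,0],
    [0,0,-7,2,-3.3,0,0],
    [0,0,-7,2,-3.3,0,0],
  ],
  squeeze=50,
)

```text
time_s: 1.15
eef_pos: [0.3602, 0.0998, 0.2457]
ee_rot: [-0.004, 0.764, 0.645, -0.001]
ft_force: [1.3, 0.6, 0.0]
gripper_width: 0.0853
```

Call:
apply_moves(
  targets=[
    [0,0,-6.5,2.4,-3,0,0],
    [0,0,-6.5,2.4,-3,0,0],
    [0,0,-6.5,2.4,-3,0,0],
    [0,0,-6,2.4,-3,0,0],
    [0,0,-5,2,-2,0,0],
    [0,0,0,0,0,0,0],
  ],
)

```text
time_s: 1.65
eef_pos: [0.4814, -0.0557, 0.2429]
ee_rot: [-0.003, 0.916, 0.402, -0.0]
ft_force: [-0.4, -0.3, -1.1]
gripper_width: 0.0851
```

```bash
cat > w.py <<'E'
from bench import env
from h import *
from scipy.spatial.transform import Rotation as Rn
def wrist(fn):
    s=env.read_state(); c=env.capture("wrist"); cv2.imwrite(fn,c["pixels"][:,:,::-1])
    q=s['ee_rot']; R=Rn.from_quat([q[1],q[2],q[3],q[0]]).as_matrix()
    T=np.eye(4);T[:3,:3]=R;T[:3,3]=s['eef_pos']; T=T@c['tool_from_camera']
    C=dict(K=c['K'],R=T[:3,:3].T,t=-T[:3,:3].T@T[:3,3]); np.save(fn+'.npy',C,allow_pickle=True); return s,C
def load(fn): return np.load(fn+'.npy',allow_pickle=True).item()
def show(s):
    q=s['ee_rot'];M=Rn.from_quat([q[1],q[2],q[3],q[0]]).as_matrix()
    print('pos',np.round(s['eef_pos'],4),'x',np.round(M[:,0],3),'y',np.round(M[:,1],3),'yyaw',round(np.degrees(np.arctan2(M[1,1],M[0,1])),1),'z',np.round(M[:,2],3),'q',np.round(s['qpos'],2),'t',s['time_s'],'w',s['gripper_width'],'f',np.round(s['ft_force'],1))
E
python3 - <<'E'
from w import *
s,C=wrist("pics/w1.png"); show(s)
E
```

```text
pos [ 0.4814 -0.0557  0.2429] x [0.677 0.736 0.002] y [ 0.736 -0.677 -0.006] yyaw -42.6 z [-0.003  0.005 -1.   ] q [-0.26 -0.05 -0.01  1.62  0.    2.06] t 1.65 w 0.08511425584396291 f [-0.4 -0.3 -1.1]
```

View pics/w1.png

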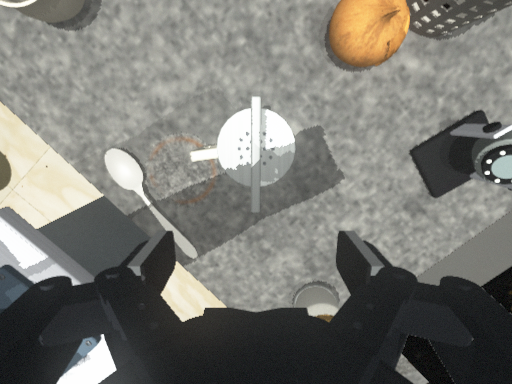

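```bash
python3 - <<'E'
from w import *
C=load("pics/w1.png")
for p in [(256,97),(255.5,212)]: print(onz(C,p,.15))
a,b=[onz(C,p,.15) for p in [(256,97),(255.5,212)]]; print((a+b)/2,np.linalg.norm(a-b),np.degrees(np.arctan2(*(a-b)[[1,0]])))
print('handle end',onz(C,(191,157),.07),'collar c',onz(C,(256.5,148),.083), 'can', )
E
```

```text
[0.5366856  0.00462219 0.15      ]
[ 0.47250736 -0.06475388  0.15      ]
[ 0.50459648 -0.03006584  0.15      ] 0.09450865508385972 47.22877732985528
handle end [0.4436042  0.01131466 0.07      ] collar c [ 0.50543788 -0.02987529  0.083     ] can
```

Call:
apply_moves(
  targets=[
    [0,0,0,0.5,0.6,-2,0],
    [0,0,0,0,0,-3,0],
    [0,0,0,0,0,-3,0],
    [0,0,0,0,0,-2,0],
    [0,0,0,0,0,0,0],
  ],
)

```text
time_s: 2.12
eef_pos: [0.483, -0.0452, 0.1415]
ee_rot: [-0.004, 0.914, 0.407, 0.0]
ft_force: [-1.1, 0.5, -1.4]
gripper_width: 0.0854
```

Call:
apply_moves(
  targets=[
    [0,0,0,0.4,-0.4,0.2,0],
    [0,0,0,0,0,0,255],
    [0,0,0,0,0,0,255],
    [0,0,0,0,0,0,255],
    [0,0,0,0,0,0,255],
    [0,0,0,0,0,0,255],
    [0,0,0,0,0,0,255],
    [0,0,0,0,0,0,255],
  ],
)

```text
time_s: 2.78
eef_pos: [0.4895, -0.0479, 0.1516]
ee_rot: [-0.002, 0.913, 0.409, 0.004]
ft_force: [-0.1, 0.2, -1.5]
gripper_width: 0.0066
```

```bash
python3 - <<'E'
from w import *
s,C=wrist("pics/w2.png"); show(s)
c=env.capture("scene"); cv2.imwrite("pics/s2.png",cv2.resize(c['pixels'][120:260,200:350,::-1],(600,560),interpolation=cv2.INTER_CUBIC))
E
```

```text
pos [ 0.4895 -0.0479  0.1516] x [0.665 0.746 0.009] y [ 0.746 -0.666  0.   ] yyaw -41.7 z [ 0.006  0.007 -1.   ] q [-0.24 -0.04 -0.18  1.43  0.01  2.06] t 2.7833 w 0.006575695220736886 f [-0.1  0.2 -1.5]
```

View pics/w2.png

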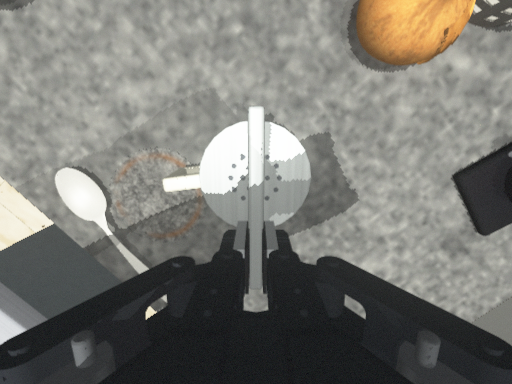

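View pics/s2.png

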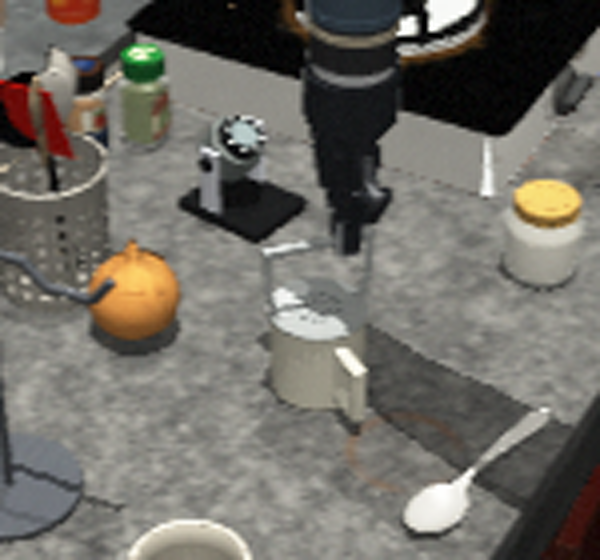

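Call:
apply_moves(
  targets=[
    [0,0,0,0,0,1.5,255],
    [0,0,0,0,0,2,255],
    [0,0,0,0,0,2.5,255],
    [0,0,0,0,0,2.5,255],
    [0,0,0,0,0,2.5,255],
    [0,0,0,0,0,1.5,255],
    [0,0,0,0,0,0.5,255],
  ],
)

```text
time_s: 3.47
eef_pos: [0.4837, -0.0468, 0.2796]
ee_rot: [-0.007, 0.913, 0.409, -0.002]
ft_force: [0.3, 0.1, -0.5]
gripper_width: 0.0067
```

```bash
python3 - <<'E'
from w import *
s,C=wrist("pics/w3.png"); show(s)
c=env.capture("scene"); cv2.imwrite("pics/s3.png",cv2.resize(c['pixels'][90:230,200:350,::-1],(600,560),interpolation=cv2.INTER_CUBIC))
E
```

```text
pos [ 0.4837 -0.0468  0.2796] x [0.666 0.746 0.001] y [ 0.746 -0.666 -0.014] yyaw -41.8 z [-0.01  0.01 -1.  ] q [-0.24 -0.03  0.09  1.7   0.01  2.06] t 3.4667 w 0.006742228219189607 f [ 0.3  0.1 -0.5]
```

View pics/s3.png

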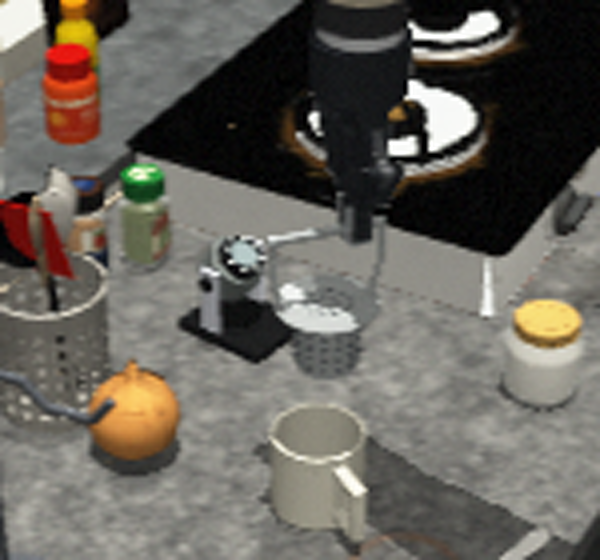

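View pics/w3.png

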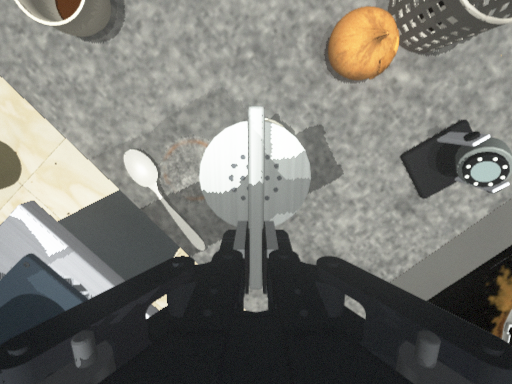

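```bash
python3 - <<'E'
from w import *
C=load("pics/w3.png")
print(tri([('scene',(266.4,150.2)),(C,(256,107))]))
# far end bar width from wrist
t=env.capture("top");cv2.imwrite("pics/t3.png",t['pixels'][:,:,::-1])
cv2.imwrite("pics/t3c.png",cv2.resize(t['pixels'][110:260,180:380,::-1],(800,600),interpolation=cv2.INTER_CUBIC))
E
```

```text
(array([0.53152045, 0.00621563, 0.27657634]), [np.float64(0.0004317909952512161), np.float64(0.0004317909952512394)])
```

View pics/t3c.png

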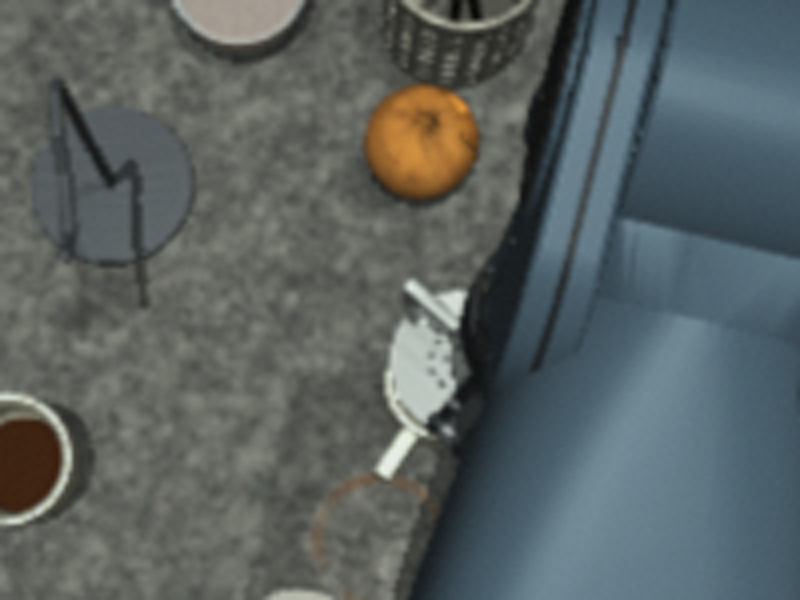

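Call:
apply_moves(
  targets=[
    [0,0,4,0.1,1.5,0,255],
    [0,0,6,0.1,2.5,0,255],
    [0,0,6,0.1,3,0,255],
    [0,0,6,0.2,3,-0.2,255],
    [0,0,6,0.2,3,-0.2,255],
    [0,0,6,0.2,3,-0.2,255],
    [0,0,6,0.2,2.5,-0.2,255],
    [0,0,5,0.2,2,-0.2,255],
    [0,0,2,0,1,0,255],
    [0,0,0,0,0,0,255],
  ],
)

```text
time_s: 4.45
eef_pos: [0.4871, 0.1753, 0.2437]
ee_rot: [-0.013, 0.661, 0.75, -0.021]
ft_force: [-0.1, -0.7, -0.9]
gripper_width: 0.0066
```

```bash
python3 - <<'E'
from w import *
s,C=wrist("pics/w4.png"); show(s)
c=env.capture("scene"); cv2.imwrite("pics/s4.png",cv2.resize(c['pixels'][120:270,150:300,::-1],(600,600),interpolation=cv2.INTER_CUBIC))
t=env.capture("top");cv2.imwrite("pics/t4.png",cv2.resize(t['pixels'][90:240,130:330,::-1],(800,600),interpolation=cv2.INTER_CUBIC))
E
```

```text
pos [0.4871 0.1753 0.2437] x [-0.126  0.992 -0.009] y [ 0.991  0.125 -0.049] yyaw 7.2 z [-0.047 -0.015 -0.999] q [ 0.22  0.08  0.13  1.67 -0.    1.66] t 4.45 w 0.0066323994396562825 f [-0.1 -0.7 -0.9]
```

View pics/s4.png

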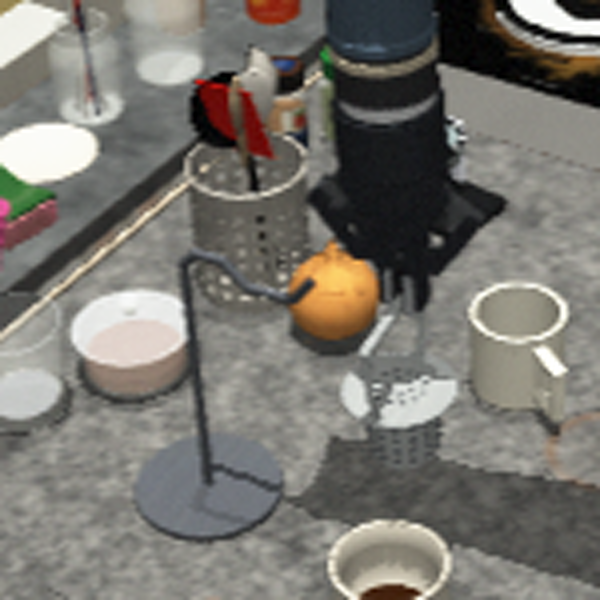

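View pics/w4.png

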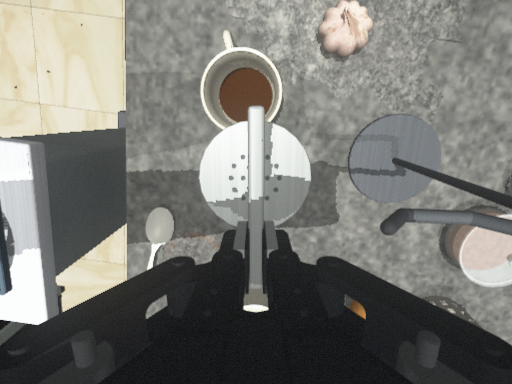

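```bash
python3 - <<'E'
from w import *
C=load("pics/w4.png")
print(onz(C,(387,229),.242), onz(C,(470,217),.226))
E
```

```text
[0.55201674 0.19544352 0.242     ] [0.60265843 0.20308494 0.226     ]
```

Call:
apply_moves(
  targets=[
    [0.9,-2.7,-1.5,0,-0.6,1.2,255],
    [0,0,0,0,-0.3,0.9,255],
    [0,0,0,0,0,0,255],
  ],
)

```text
time_s: 4.85
eef_pos: [0.4876, 0.1595, 0.2649]
ee_rot: [0.0, 0.676, 0.737, -0.001]
ft_force: [-0.6, 0.6, 0.5]
gripper_width: 0.0065
```

```bash
python3 - <<'E'
from w import *
s,C=wrist("pics/w5.png"); show(s)
E
```

```text
pos [0.4876 0.1595 0.2649] x [-0.086  0.996 -0.001] y [ 0.996  0.086 -0.001] yyaw 4.9 z [-0.001 -0.001 -1.   ] q [ 0.19  0.02  0.11  1.66 -0.    1.67] t 4.85 w 0.006524414273529444 f [-0.6  0.6  0.5]
```

View pics/w5.png

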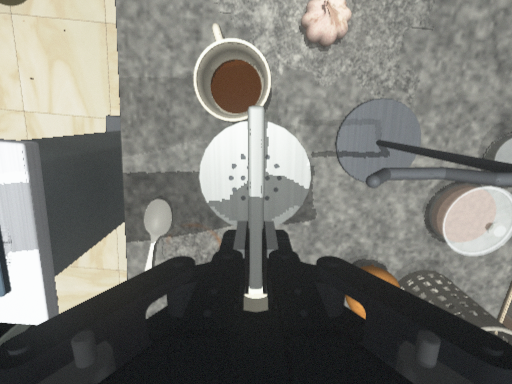

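Call:
apply_moves(
  targets=[
    [0,0,0,1.5,0.3,0,255],
    [0,0,0,2,0.5,0.1,255],
    [0,0,0,0,0,0,255],
  ],
)

```text
time_s: 5.15
eef_pos: [0.5241, 0.1655, 0.2667]
ee_rot: [0.0, 0.678, 0.735, -0.001]
ft_force: [-0.4, -1.3, -1.5]
gripper_width: 0.0067
```

Precise. Continue over the tip to above the seat.

Call:
apply_moves(
  targets=[
    [0,0,0,1.5,0.2,0,255],
    [0,0,0,2,0.3,0,255],
    [0,0,0,2,0.3,0,255],
    [0,0,0,0.7,0.1,0,255],
    [0,0,0,0,0,0,255],
  ],
)

```text
time_s: 5.57
eef_pos: [0.589, 0.1721, 0.2655]
ee_rot: [-0.001, 0.679, 0.734, -0.003]
ft_force: [0.2, 0.7, -1.1]
gripper_width: 0.0064
```

```bash
python3 - <<'E'
from w import *
s,C=wrist("pics/w6.png"); show(s)
c=env.capture("scene"); cv2.imwrite("pics/s6.png",cv2.resize(c['pixels'][140:260,150:270,::-1],(600,600),interpolation=cv2.INTER_CUBIC))
E
```

```text
pos [0.589  0.1721 0.2655] x [-0.077  0.997 -0.002] y [ 0.997  0.077 -0.005] yyaw 4.4 z [-0.005 -0.003 -1.   ] q [ 0.18  0.3   0.43  1.7  -0.    1.67] t 5.5667 w 0.006400144212940763 f [ 0.2  0.7 -1.1]
```

View pics/s6.png

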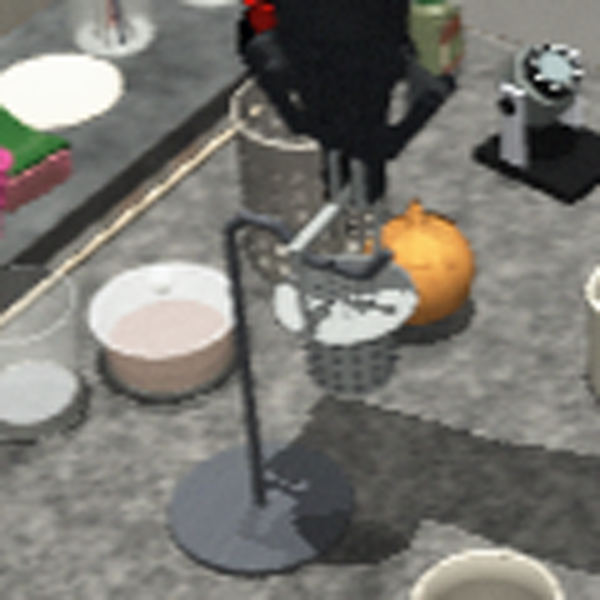

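View pics/w6.png

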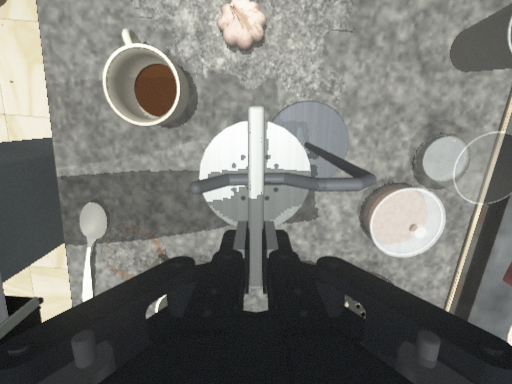

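Call:
apply_moves(
  targets=[
    [0,0,0.5,0,0.1,-1.5,255],
    [0,0,0,0,0,-1,255],
    [0,0,0,0,0,-0.5,255],
    [0,0,0,0,0,0,255],
  ],
)

```text
time_s: 6.0
eef_pos: [0.5854, 0.1724, 0.2361]
ee_rot: [-0.001, 0.676, 0.737, -0.003]
ft_force: [-0.2, 0.4, -0.9]
gripper_width: 0.0065
```

Call:
apply_moves(
  targets=[
    [0,0,0,0,0,-0.3,255],
    [0,0,0,0,0,-0.1,255],
    [0,0,0,0,0,0,255],
  ],
)

```text
time_s: 6.25
eef_pos: [0.5847, 0.1723, 0.2331]
ee_rot: [-0.001, 0.676, 0.737, -0.003]
ft_force: [-0.0, 0.4, 0.1]
gripper_width: 0.0065
```

```bash
python3 - <<'E'
from w import *
s,C=wrist("pics/w7.png"); show(s)
c=env.capture("scene"); cv2.imwrite("pics/s7.png",cv2.resize(c['pixels'][160:220,180:240,::-1],(600,600),interpolation=cv2.INTER_CUBIC))
E
```

```text
pos [0.5847 0.1723 0.2331] x [-0.086  0.996 -0.002] y [ 0.996  0.086 -0.005] yyaw 4.9 z [-0.005 -0.002 -1.   ] q [ 0.18  0.28  0.33  1.63 -0.    1.66] t 6.25 w 0.006465104692334939 f [-0.   0.4  0.1]
```

View pics/s7.png

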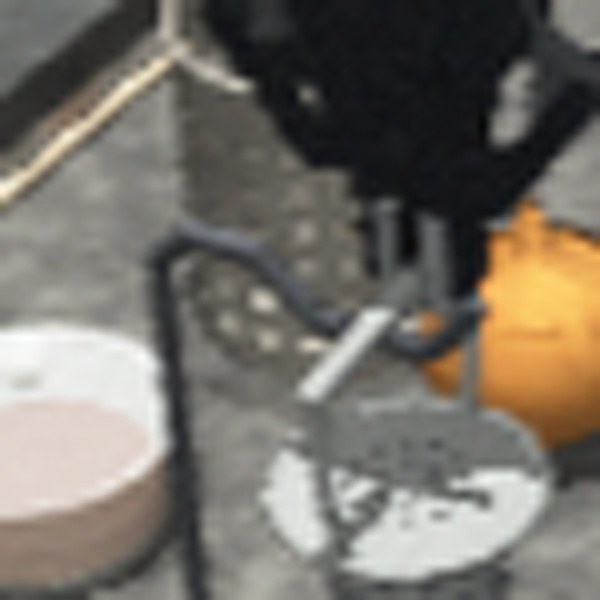

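View pics/w7.png

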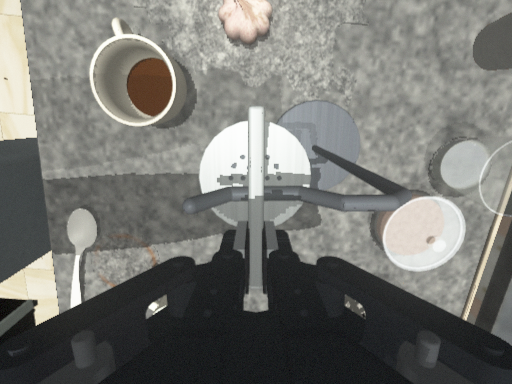

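Call:
apply_moves(
  targets=[
    [0,0,0,0,0,-0.3,255],
    [0,0,0,0,0,0,255],
  ],
)

```text
time_s: 6.52
eef_pos: [0.5852, 0.1724, 0.233]
ee_rot: [0.0, 0.676, 0.737, -0.001]
ft_force: [-0.7, 0.5, -0.5]
gripper_width: 0.0065
```

Call:
apply_moves(
  targets=[
    [0,0,0,0,0,-0.5,255],
    [0,0,0,0,0,-0.4,255],
  ],
)

```text
time_s: 6.68
eef_pos: [0.5861, 0.1721, 0.2308]
ee_rot: [0.003, 0.676, 0.737, 0.002]
ft_force: [-6.3, -1.3, 14.2]
gripper_width: 0.0063
```

Call:
apply_moves(
  targets=[
    [0,0,0,0,0,0.1,255],
    [0,0,0,0,0,0,200],
    [0,0,0,0,0,0,150],
    [0,0,0,0,0,0,150],
    [0,0,0,0,0,0,100],
    [0,0,0,0,0,0,100],
  ],
)

```text
time_s: 7.18
eef_pos: [0.5868, 0.1723, 0.2327]
ee_rot: [0.004, 0.676, 0.737, 0.003]
ft_force: [-1.0, 0.1, -0.6]
gripper_width: 0.052
```

```bash
python3 - <<'E'
from w import *
s,C=wrist("pics/w8.png"); show(s)
c=env.capture("scene"); cv2.imwrite("pics/s8.png",cv2.resize(c['pixels'][150:220,170:240,::-1],(600,600),interpolation=cv2.INTER_CUBIC))
E
```

```text
pos [0.5868 0.1723 0.2327] x [-0.086  0.996 -0.001] y [0.996 0.086 0.01 ] yyaw 4.9 z [ 0.01  -0.001 -1.   ] q [ 0.18  0.27  0.32  1.61 -0.    1.66] t 7.1833 w 0.05198439829518588 f [-1.   0.1 -0.6]
```

View pics/s8.png

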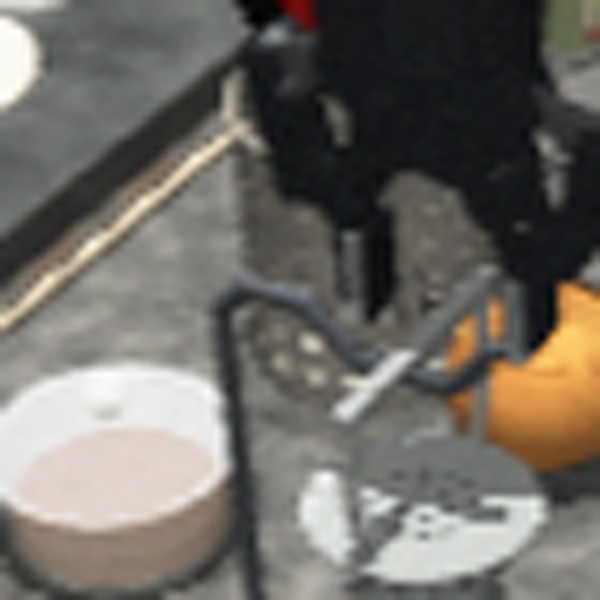

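View pics/w8.png

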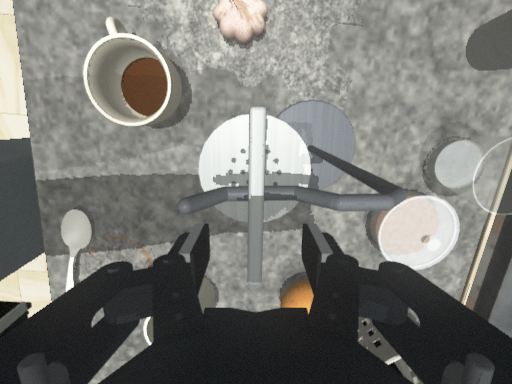

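Call:
apply_moves(
  targets=[
    [0,0,0,0,0,1,80],
    [0,0,0,0,0,2,80],
    [0,0,0,0,0,2.5,80],
    [0,0,0,-0.5,-0.5,2,80],
    [0,0,6,-2,-2,0,60],
    [0,0,7,-2,-2.5,-0.5,60],
    [0,0,7,-2,-2.5,-0.5,60],
    [0,0,7,-2,-2.5,-0.5,60],
    [0,0,7,-2,-2.5,-0.5,60],
    [0,0,7,-2,-2.5,-0.5,60],
    [0,0,6,-1,-1.5,-0.5,60],
    [0,0,0,0,0,0,60],
  ],
)

```text
time_s: 8.28
eef_pos: [0.4472, 0.0033, 0.284]
ee_rot: [0.006, 0.314, 0.949, 0.003]
ft_force: [0.0, 1.2, 0.9]
gripper_width: 0.0653
```

```bash
python3 - <<'E'
from w import *
s,C=wrist("pics/w9.png"); show(s)
c=env.capture("scene"); cv2.imwrite("pics/s9.png",c['pixels'][:,:,::-1])
t=env.capture("top");cv2.imwrite("pics/t9.png",t['pixels'][:,:,::-1])
E
```

```text
pos [0.4472 0.0033 0.284 ] x [-0.802  0.597 -0.009] y [0.597 0.802 0.01 ] yyaw 53.4 z [ 0.013  0.003 -1.   ] q [-0.15 -0.15 -0.02  1.7   0.    0.49] t 8.2833 w 0.06534868142256686 f [0.  1.2 0.9]
```

View pics/s9.png

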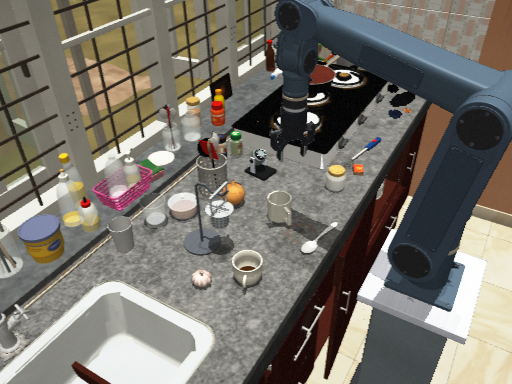

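View pics/w9.png

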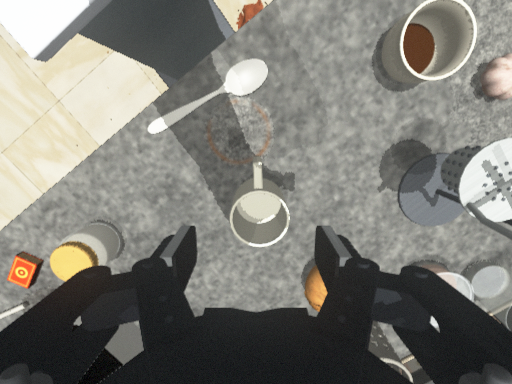

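```bash
python3 - <<'E'
from w import *
C=load("pics/w9.png"); im=cv2.imread("pics/w9.png")
cv2.imwrite("pics/w9c.png",cv2.resize(im[150:260,210:310],(600,660),interpolation=cv2.INTER_CUBIC))
h=onz(C,(257.7,162),.07);m=onz(C,(259.5,217),.08);d=h-m
print(h,m,np.linalg.norm(d[:2]),np.degrees(np.arctan2(d[1],d[0])))
E
```

```text
[0.44341567 0.01338367 0.07      ] [ 0.50189011 -0.0271412   0.08      ] 0.07114439672691993 145.27666478692635
```

View pics/w9c.png

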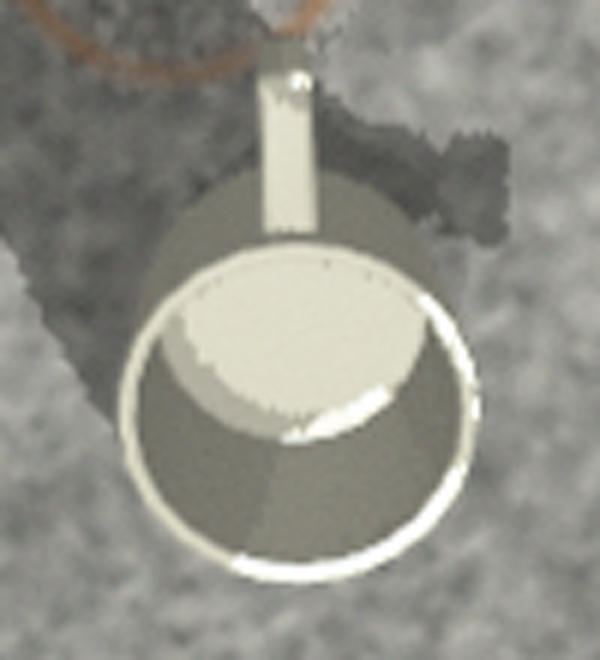

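```bash
python3 - <<'E'
from w import *
C=load("pics/w9.png")
h=onz(C,(256.9,162.1),.07);w=onz(C,(258.1,188.3),.07);m=onz(C,(259.4,218.3),.08)
for d in (h-m,h-w): print(np.linalg.norm(d[:2]),np.degrees(np.arctan2(d[1],d[0])))
print(h,m,w)
E
```

```text
0.07287390773234918 145.93807264200214
0.03470952374870329 146.07538022727758
[0.44290847 0.01248793 0.07      ] [ 0.5032796  -0.02832791  0.08      ] [ 0.47170948 -0.00688351  0.07      ]
```

Call:
apply_moves(
  targets=[
    [0,0.7,2.6,-0.1,0.7,-1,60],
    [0,0,0,0,0,-3,60],
    [0,0,0,0,0,-3.5,60],
    [0,0,0,0,0,-3.5,60],
    [0,0,0,0,0,-3,60],
    [0,0,0,0,0,-2,60],
    [0,0,0,0,0,0,60],
  ],
)

```text
time_s: 9.02
eef_pos: [0.4572, 0.0206, 0.125]
ee_rot: [0.008, 0.293, 0.956, 0.006]
ft_force: [-0.3, -0.3, -0.7]
gripper_width: 0.0654
```

```bash
python3 - <<'E'
from w import *
s,C=wrist("pics/w10.png"); show(s)
E
```

```text
pos [0.4572 0.0206 0.125 ] x [-0.829  0.56  -0.011] y [0.559 0.829 0.016] yyaw 56.0 z [ 0.018  0.007 -1.   ] q [-0.11 -0.14 -0.32  1.37  0.01  0.49] t 9.0167 w 0.06543498856159226 f [-0.3 -0.3 -0.7]
```

View pics/w10.png

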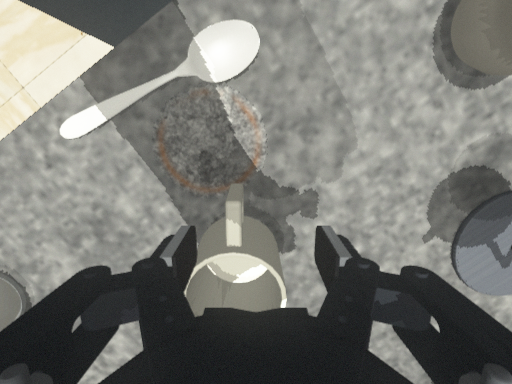

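```bash
python3 - <<'E'
from w import *
C=load("pics/w10.png")
h=onz(C,(235.5,187),.07);w=onz(C,(233,244),.07)
d=h-w; print(h,w,np.linalg.norm(d[:2]),np.degrees(np.arctan2(d[1],d[0])))
E
```

```text
[0.43524792 0.02056887 0.07      ] [ 0.4700353 -0.0061807  0.07     ] 0.0438828154940064 142.44171424717754
```

```bash
python3 - <<'E'
import cv2
im=cv2.imread("pics/w10.png")
cv2.imwrite("pics/w10c.png",cv2.resize(im[170:270,190:290],(600,600),interpolation=cv2.INTER_CUBIC))
E
```

```text
(no output)
```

View pics/w10c.png

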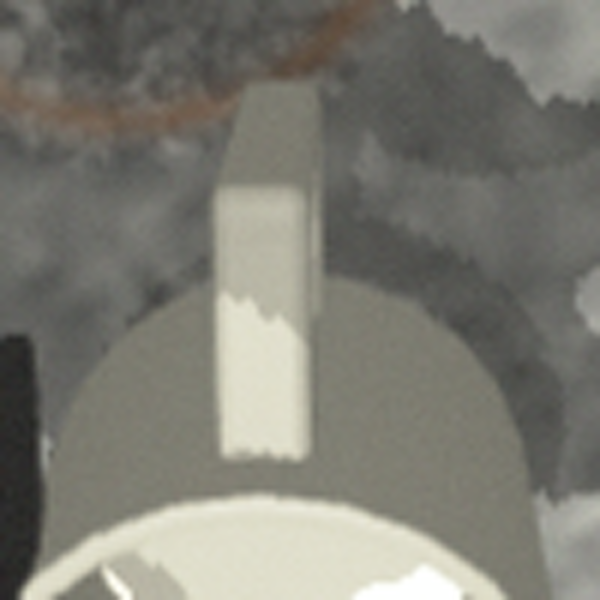

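```bash
python3 - <<'E'
from w import *
C=load("pics/w10.png")
h=onz(C,(232.8,200.8),.07);w=onz(C,(233.8,246),.07)
d=h-w; print(h,w,np.linalg.norm(d[:2]),np.degrees(np.arctan2(d[1],d[0])))
b=h-d/np.linalg.norm(d)*.0045; print(b,(b-env.read_state()['eef_pos'])*100)
E
```

```text
[0.44245287 0.01316139 0.07      ] [ 0.47170862 -0.00663651  0.07      ] 0.03532500531072027 145.9130899523103
[0.44617971 0.01063936 0.07      ] [-1.19264066 -0.99036779 -5.69248448]
```

Call:
apply_moves(
  targets=[
    [-0.4,1,0,-1.2,-1,0,60],
    [0,0,0,0,0,-1.5,60],
    [0,0,0,0,0,-1,60],
    [0,0,0,0,0,0,60],
  ],
)

```text
time_s: 9.4
eef_pos: [0.4503, 0.0104, 0.1087]
ee_rot: [0.005, 0.292, 0.957, 0.0]
ft_force: [-0.7, -0.8, 0.6]
gripper_width: 0.0652
```

Call:
apply_moves(
  targets=[
    [0,0.4,0,-0.4,0,-1,60],
    [0,0,0,-0.1,0,-2,60],
    [0,0,0,-0.1,0,-2,60],
    [0,0,0,-0.1,0,-1,60],
    [0,0,0,0,0,0,60],
  ],
)

```text
time_s: 9.82
eef_pos: [0.4476, 0.0092, 0.0534]
ee_rot: [0.008, 0.292, 0.956, -0.0]
ft_force: [-0.6, -0.4, 0.0]
gripper_width: 0.0654
```

Call:
apply_moves(
  targets=[
    [0.3,0.9,0,-0.1,0.1,-0.6,60],
    [0,0,0,0,0,-0.4,60],
    [0,0,0,0,0,0,255],
    [0,0,0,0,0,0,255],
    [0,0,0,0,0,0,255],
    [0,0,0,0,0,0,255],
    [0,0,0,0,0,0,255],
    [0,0,0,0,0,0,255],
  ],
  squeeze=100,
)

```text
time_s: 10.48
eef_pos: [0.4493, 0.0098, 0.0467]
ee_rot: [0.001, 0.292, 0.956, 0.0]
ft_force: [0.1, -0.0, -2.1]
gripper_width: 0.0108
```

```bash
python3 - <<'E'
from w import *
s,C=wrist("pics/w11.png"); show(s)
E
```

```text
pos [0.4493 0.0098 0.0467] x [-0.829  0.559 -0.002] y [0.559 0.829 0.002] yyaw 56.0 z [ 0.003 -0.    -1.   ] q [-0.13 -0.1  -0.44  1.22  0.    0.47] t 10.4833 w 0.010791997336407034 f [ 0.1 -0.  -2.1]
```

View pics/w11.png

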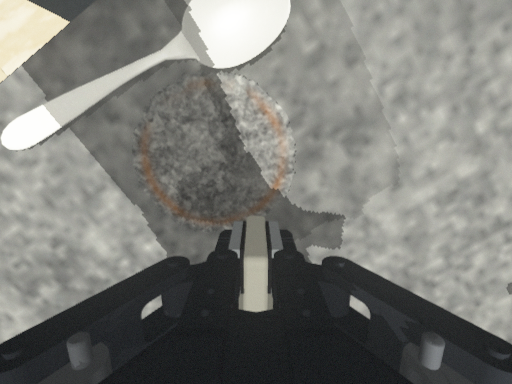

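```bash
python3 - <<'E'
from w import *
np.set_printoptions(precision=4,suppress=True)
a=onz('top',(339.9,159.3),.01);b=onz('top',(365.4,163.8),.01);d=b-a
print('foot edge',a,b,np.linalg.norm(d),np.degrees(np.arctan2(d[0],-d[1])))
a=onz('top',(349.9,131.3),.065);b=onz('top',(374.3,135.4),.065);d=b-a
print('knobs',a,b,np.linalg.norm(d),np.degrees(np.arctan2(d[0],-d[1])))
im=cv2.imread("pics/w3.png"); cv2.imwrite("pics/w3c.png",cv2.resize(im[105:205,395:512],(702,600),interpolation=cv2.INTER_CUBIC))
E
```

```text
foot edge [ 0.6463 -0.1807  0.01  ] [ 0.633  -0.2544  0.01  ] 0.07486315469562956 -10.219834331473056
knobs [ 0.7126 -0.1992  0.065 ] [ 0.7008 -0.2669  0.065 ] 0.06866408258466082 -9.850308562087879
```

View pics/w3c.png

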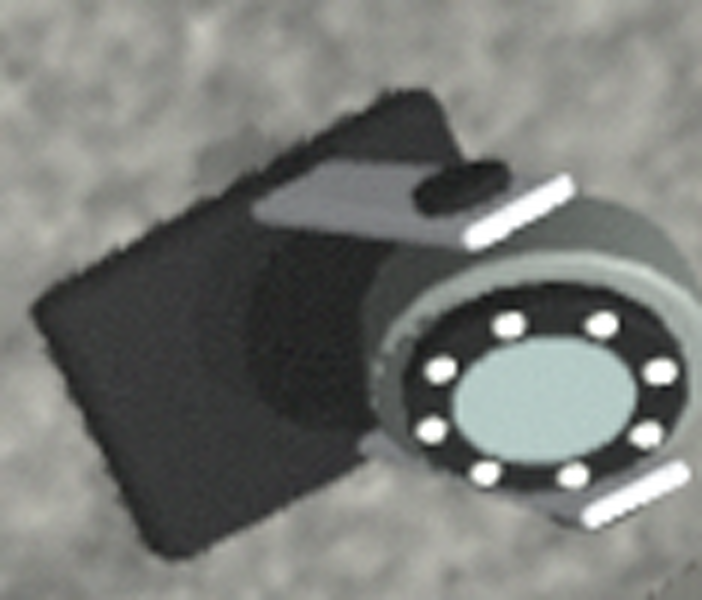

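```bash
python3 - <<'E'
from w import *
np.set_printoptions(precision=4,suppress=True)
C=load("pics/w3.png")
a,b,c=[onz(C,p,.01) for p in [(400.4,156.3),(422.9,197.4),(462.1,119.6)]]
d=b-a;print(a,b,np.linalg.norm(d),np.degrees(np.arctan2(d[0],-d[1])))
d=c-a;print(np.linalg.norm(d),np.degrees(np.arctan2(d[1],d[0])))
print(tri([(C,(485.4,170.9)),('top',(362.1,137.1)),('scene',(260.9,153.4))]))
L=tri([(C,(485.4,170.9)),('top',(362.1,137.1)),('scene',(260.9,153.4))])[0]
print('on z=.087',onz(C,(485.4,170.9),.087),onz('top',(362.1,137.1),.087),onz('scene',(260.9,153.4),.087))
y=np.radians(170);a=np.array([np.cos(y)*np.sin(.6),np.sin(y)*np.sin(.6),np.cos(.6)])
h=np.array([np.cos(y)*np.cos(.6),np.sin(y)*np.cos(.6),-np.sin(.6)])
L=np.array([L[0],L[1],.087]); V=L+.12*a
M=np.c_[h,np.cross(-a,h),-a]
tcp=V-M@np.array([-.0675,0,.0467])
print('V',V,'tcp',tcp); print(M)
s=env.read_state();q=s['ee_rot'];R=Rn.from_quat([q[1],q[2],q[3],q[0]]).as_matrix()
print(np.degrees(Rn.from_matrix(M@R.T).as_rotvec()), (tcp-s['eef_pos'])*100)
np.savez('goal.npz',M=M,V=V,a=a,tcp=tcp)
E
```

```text
[ 0.6471 -0.1771  0.01  ] [ 0.6373 -0.2523  0.01  ] 0.07581799006464762 -7.443899484807905
0.09477958732951468 -8.41951265925324
(array([ 0.6902, -0.2275,  0.0827]), [np.float64(0.0016159011326541998), np.float64(0.0001723214220920074), np.float64(0.0014436142173091869)])
on z=.087 [ 0.6897 -0.224   0.087 ] [ 0.6887 -0.2263  0.087 ] [ 0.6854 -0.222   0.087 ]
V [ 0.6235 -0.2157  0.186 ] tcp [ 0.5427 -0.2014  0.1865]
[[-0.8128  0.1736  0.5561]
 [ 0.1433  0.9848 -0.098 ]
 [-0.5646  0.     -0.8253]]
[-12.9871 -31.9459  23.2265] [  9.34   -21.1237  13.9855]
```

Call:
apply_moves(
  targets=[
    [0,0,0,0,0,1,255],
    [0,0,0,0,0,1.5,255],
    [0,0,0,0,0,2,255],
    [0,0,0,0,0,2,255],
    [0,0,0,0,0,2,255],
    [0,0,0,0,0,2,255],
    [0,0,0,0,0,1.5,255],
    [0,0,0,0,0,1,255],
    [0,0,0,0,0,0,255],
  ],
)

```text
time_s: 11.28
eef_pos: [0.4429, 0.0111, 0.1826]
ee_rot: [-0.004, 0.292, 0.956, 0.0]
ft_force: [0.1, -0.0, -1.7]
gripper_width: 0.0106
```

```bash
python3 - <<'E'
from w import *
s,C=wrist("pics/w12.png"); show(s)
c=env.capture("scene"); cv2.imwrite("pics/s12.png",cv2.resize(c['pixels'][90:240,170:350,::-1],(720,600),interpolation=cv2.INTER_CUBIC))
g=np.load('goal.npz');q=s['ee_rot'];R=Rn.from_quat([q[1],q[2],q[3],q[0]]).as_matrix()
print(np.degrees(Rn.from_matrix(g['M']@R.T).as_rotvec()), (g['tcp']-s['eef_pos'])*100)
E
```

```text
pos [0.4429 0.0111 0.1826] x [-0.829  0.559  0.007] y [ 0.559  0.829 -0.002] yyaw 56.0 z [-0.007  0.003 -1.   ] q [-0.13 -0.16 -0.23  1.51  0.    0.47] t 11.2833 w 0.010618562893614158 f [ 0.1 -0.  -1.7]
[-13.01432896 -32.55013658  23.24475633] [  9.97128867 -21.25582705   0.38948797]
```

View pics/s12.png

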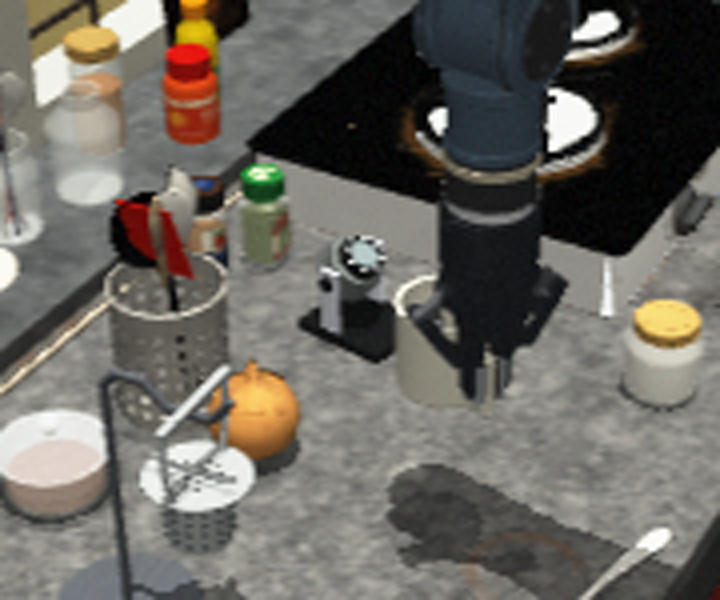

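Call:
apply_moves(
  targets=[
    [-0.7,-1.6,1.2,0.5,-1,0.8,255],
    [-1.3,-3.2,2.3,1,-2,0.5,255],
    [-1.3,-3.2,2.3,1,-2,0.3,255],
    [-1.3,-3.2,2.3,1,-2,0,255],
    [-1.3,-3.2,2.3,1,-2,0,255],
    [-1.3,-3.2,2.3,1,-2,0,255],
    [-1.3,-3.2,2.3,1,-2,0,255],
    [-1.3,-3.2,2.3,1,-2,0,255],
    [-1.3,-3.2,2.3,1,-2,0,255],
    [-1,-2.5,2,0.5,-1.5,0,255],
    [-0.5,-1.5,1,0,-1,0,255],
    [0,0,0,0,0,0,255],
  ],
)

```text
time_s: 12.38
eef_pos: [0.5204, -0.1863, 0.1678]
ee_rot: [0.271, 0.08, 0.959, -0.029]
ft_force: [-0.3, -0.3, -2.9]
gripper_width: 0.011
```

```bash
cat > look.py <<'E'
from w import *
import sys
n=sys.argv[1]
s,C=wrist(f"pics/w{n}.png"); show(s)
c=env.capture("scene"); cv2.imwrite(f"pics/sf{n}.png",c['pixels'][:,:,::-1]); cv2.imwrite(f"pics/s{n}.png",cv2.resize(c['pixels'][90:240,170:350,::-1],(720,600),interpolation=cv2.INTER_CUBIC))
c=env.capture("top"); cv2.imwrite(f"pics/tf{n}.png",c['pixels'][:,:,::-1]); cv2.imwrite(f"pics/t{n}.png",cv2.resize(c['pixels'][100:250,230:410,::-1],(720,600),interpolation=cv2.INTER_CUBIC))
g=np.load('goal.npz');q=s['ee_rot'];R=Rn.from_quat([q[1],q[2],q[3],q[0]]).as_matrix()
print(np.degrees(Rn.from_matrix(g['M']@R.T).as_rotvec()), (g['tcp']-s['eef_pos'])*100)
E
python3 look.py 13
```

```text
pos [ 0.5204 -0.1863  0.1678] x [-0.84   0.138 -0.524] y [ 0.169  0.986 -0.012] yyaw 80.3 z [ 0.515 -0.098 -0.852] q [-0.57 -0.44 -0.59  0.9   0.2  -0.36] t 12.3833 w 0.01095250604657346 f [-0.3 -0.3 -2.9]
[ 0.1800404  -2.83794126 -0.26333697] [ 2.22893981 -1.51059379  1.87075288]
```

View pics/s13.png

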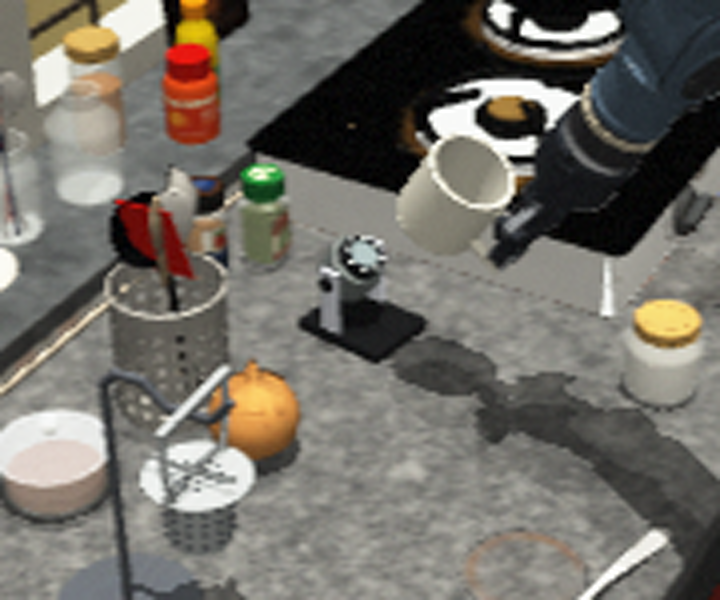

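View pics/t13.png

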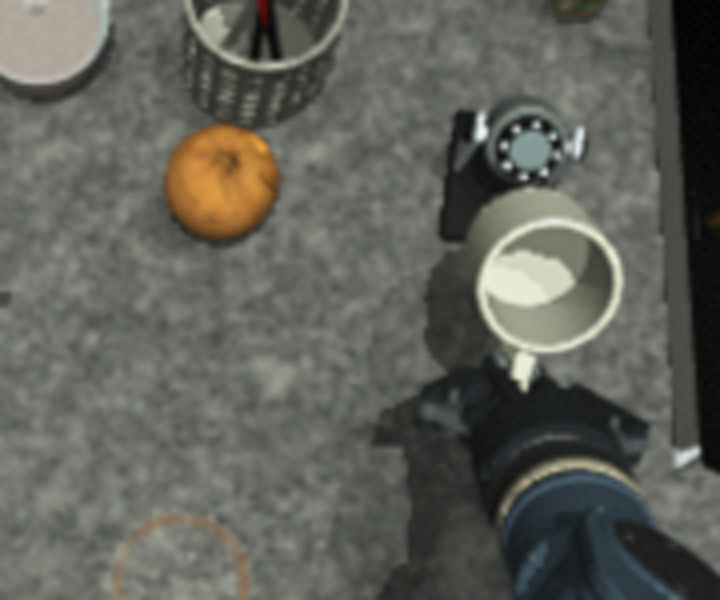

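Call:
apply_moves(
  targets=[
    [0,-1.4,-0.1,1,-0.7,0.9,255],
    [0,-1.4,-0.1,1.1,-0.7,0.9,255],
    [0,0,0,0,0,0,255],
  ],
)

```text
time_s: 12.78
eef_pos: [0.546, -0.1973, 0.1897]
ee_rot: [0.297, 0.08, 0.951, -0.025]
ft_force: [0.5, -0.3, -2.4]
gripper_width: 0.0103
```

```bash
python3 look.py 14
```

```text
pos [ 0.546  -0.1973  0.1897] x [-0.811  0.136 -0.569] y [ 0.167  0.986 -0.001] yyaw 80.4 z [ 0.561 -0.096 -0.822] q [-0.58 -0.41 -0.55  0.87  0.23 -0.35] t 12.7833 w 0.010340052174839692 f [ 0.5 -0.3 -2.4]
[ 0.11618026  0.28520562 -0.40938177] [-0.33159299 -0.41542521 -0.32104934]
```

View pics/s14.png

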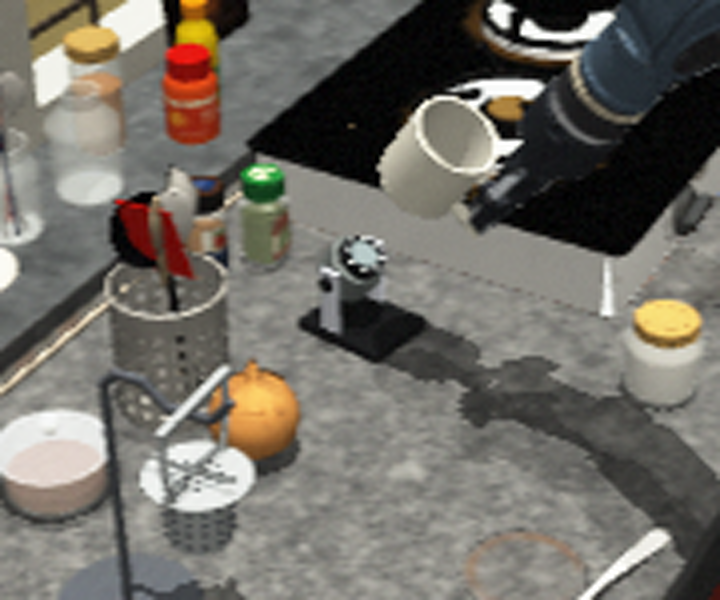

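View pics/t14.png

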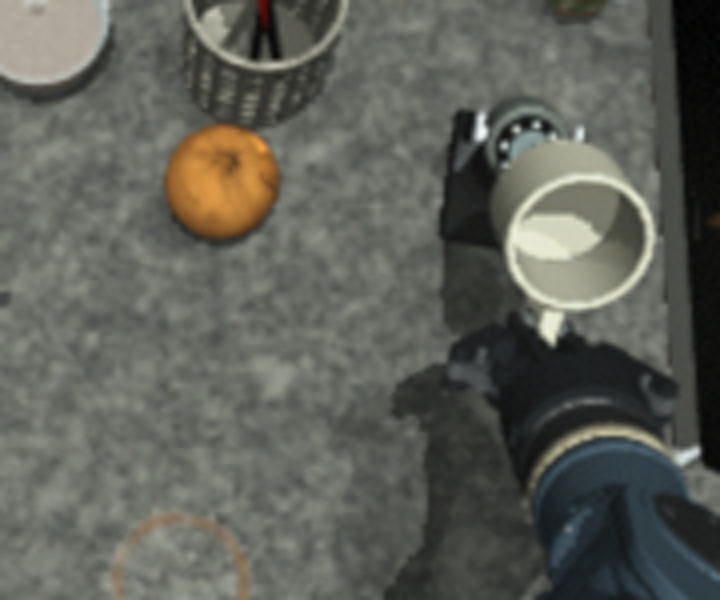

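```bash
python3 - <<'E'
from w import *
np.set_printoptions(precision=4,suppress=True)
r,e=tri([('scene',(283.9,125.1)),('top',(374.6,159.9))]);print('rim',r,e)
s=env.read_state();q=s['ee_rot'];R=Rn.from_quat([q[1],q[2],q[3],q[0]]).as_matrix()
b=s['eef_pos']+R@[-.0675,0,.0467]; print('base FK',b,'rim FK',b-.08*R[:,2])
print('base(rim)',r+.08*R[:,2], 'V',np.load('goal.npz')['V'])
# projected base centre, rim
for c in('scene','top'):print(c,proj(c,b),proj(c,b-.08*R[:,2]))
# overlay outline of predicted rim and base circles (check only)
for c,f,(x0,y0) in(('scene','pics/sf14.png',(170,90)),('top','pics/tf14.png',(230,100))):
    im=cv2.imread(f); im=cv2.resize(im[y0:y0+150,x0:x0+180],(720,600),interpolation=cv2.INTER_CUBIC)
    for cc,col in((b,(0,0,255)),(b-.08*R[:,2],(0,255,0))):
        for t in np.linspace(0,2*np.pi,40):
            p=proj(c,cc+.04*(np.cos(t)*R[:,0]+np.sin(t)*R[:,1])); cv2.circle(im,tuple(int(v) for v in ((p-[x0,y0]+.5)*4)),2,col,-1)
    cv2.imwrite(f"pics/o_{c}.png",im[:400,200:])
E
```

```text
rim [ 0.5839 -0.2073  0.2437] [np.float64(0.000341466454346696), np.float64(0.0003414664543468683)]
base FK [ 0.6246 -0.2096  0.1865] rim FK [ 0.5801 -0.2021  0.2525]
base(rim) [ 0.6284 -0.2148  0.1776] V [ 0.6235 -0.2157  0.186 ]
scene [273.6657 136.1265] [284.1321 123.7349]
top [367.5549 149.6531] [373.6436 160.6856]
```

View pics/o_scene.png

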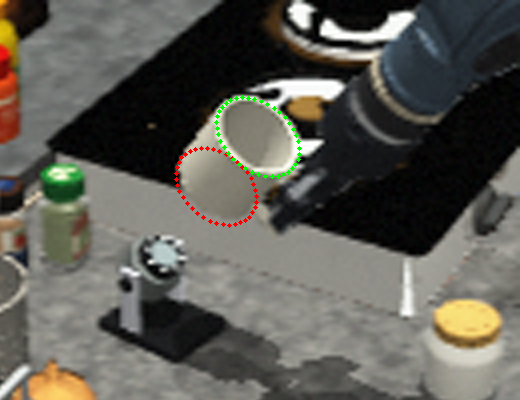

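View pics/o_top.png

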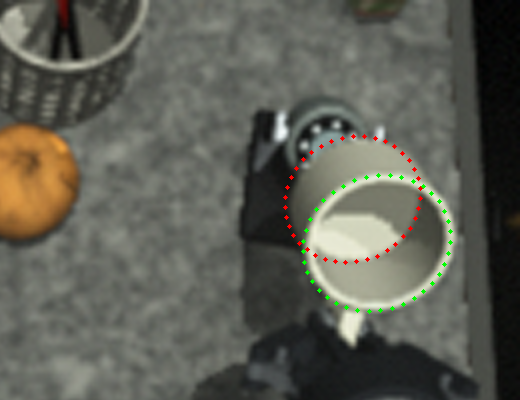

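Call:
apply_moves(
  targets=[
    [0,0,0,-0.3,-0.2,0.2,255],
    [0,0,0,0,0,0,255],
    [0,0,0,0,0,0,255],
    [0,0,0,0,0,0,255],
    [0,0,0,0,0,0,255],
    [0,0,0,0,0,0,255],
  ],
)

```text
time_s: 13.43
eef_pos: [0.5397, -0.197, 0.1884]
ee_rot: [0.293, 0.08, 0.952, -0.024]
ft_force: [-0.4, -1.0, -2.2]
gripper_width: 0.0107
```

```bash
python3 look.py 15; python3 - <<'E'
from w import *
a=cv2.imread("pics/sf15.png");b=cv2.imread("pics/s9.png")
print("ok",np.abs(env.read_state()['joint_velocities']).max())
E
```

```text
pos [ 0.5397 -0.197   0.1884] x [-0.816  0.138 -0.562] y [0.166 0.986 0.001] yyaw 80.5 z [ 0.554 -0.092 -0.827] q [-0.59 -0.42 -0.55  0.88  0.23 -0.36] t 13.4333 w 0.01067685509749397 f [-0.4 -1.  -2.2]
[-0.11031263 -0.16819246 -0.46461092] [ 0.29069847 -0.44294899 -0.1892521 ]
ok 0.0014981443562326563
```

View pics/sf15.png

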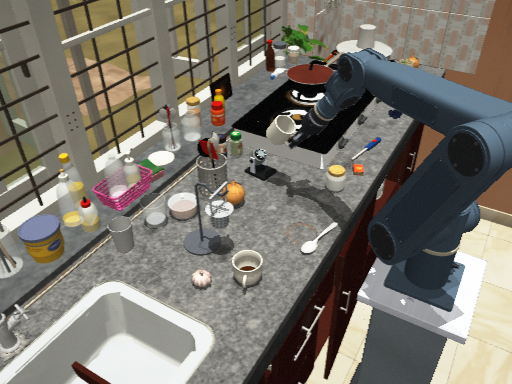

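View pics/tf15.png

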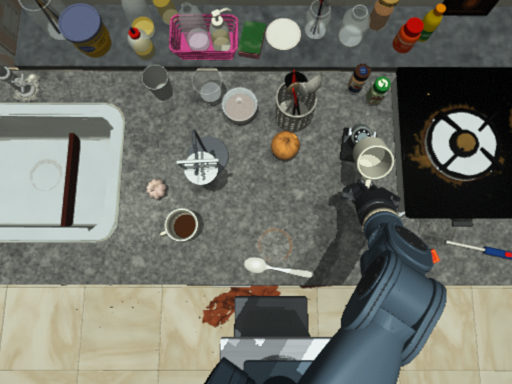

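```bash
python3 -c "
from bench import env
print(env.job_done())"
```

```text
the job is handed in; nothing more can be done
None
```

The tea basket hangs by its bow on the drip-stand hook, released. I handed the job in at 13.4 s with the mug held by its handle in front of the inspection camera. I saw no verdict.

**Mug position:** The last full check came just before a final 4 mm nudge and compared two estimates of the mug base:
- From the arm pose, it was about 6 mm from the target point.
- From its rim in the scene and top cameras, it was about 10 mm off. The two estimates disagree by about 1 cm, and the limit is 25 mm.

After the nudge I checked only the arm pose. It was about 6 mm from its goal.

**Mug angle:** The tool axis is within about 0.5° of the lens axis I used. That lens direction came from the camera foot's edges, where my readings ranged over about 3°.

**Grip and stillness:** The fingers sit 10.7 mm apart on the 12 mm handle bar with the grip set to 100 N. The joints were still, below 0.002 rad/s.

**Basket and bystanders:** In the last scene and top pictures the basket hangs in the hook seat away from the arm. The cup, sugar jar, onion and garlic look unmoved, judged by eye rather than measured.

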